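# Fit the spacer sleeve and press the keyed shaft home in a pulley

## Robot

A 6-joint arm with a two-finger parallel gripper is mounted at the origin on a cart in front of the work surface, level with it; the furniture and walls round the work are solid. World frame = base frame: x ahead of the robot, y to its left, z up, the work surface at z = 0. Lengths are in m, angles in degrees, forces in N, time in s.
With the tool pointing down it reaches from about 0.4 to 0.825 m from the base axis. Payload 7 kg.
Tool frame: the origin (TCP) lies at the centre of the arm's flange, where the gripper is bolted on; the fingertips stand 178 mm ahead of it and the grasp point (between the pads) lies 159 mm ahead of it; x points along the fingers, y is the direction in which the jaws open and shut, and the axes are right-handed (so a half turn about x gives the same grasp; the last joint's range is limited). The gripper opens to 88 mm and grips with 3 to 60 N. Pads are 19 mm wide; open, the fingers measure 130 mm over their backs; the gripper's body (78 mm by 193 mm) begins 47 mm behind the grasp point.
Start: joints at [84.861, 20.546, 0.682, 0, -70.136, -16.507], TCP at [0.249, 0.627, 0.405] pointing down, gripper open.
Joint ranges: [-176.03, 176.03], [-82.01, 121.73], [-58.28, 71.71], [-173.87, 95.51], [-174.79, -0.11], [-173.66, 173.66]. Speed limits (degrees/s): [136.94, 136.94, 172.46, 180, 180, 180].

## Interface

Orientations are given as [roll, pitch, yaw] about the fixed x, y, z axes, in that order (R = Rz(yaw) Ry(pitch) Rx(roll)).
In Python, from plant import ctrl gives the robot as it stands. The module is installed in compiled form; this text tells all that it offers.
- The arm moves only by the shell command python3 -m inch 'ROWS'. ROWS is JSON, one flat list of numbers, 7 for each row, row after row: the shift along the tool's x, y, z in m, then the turn, a rotation vector about the tool's x, y, z in degrees, then the finger opening in m, from 0 to 0.0876. In form: [dx, dy, dz, rx, ry, rz, hand, dx, dy, dz, rx, ry, rz, hand, ...]. A call has 1 to 20 rows; each row shifts and turns the pose as measured when the row begins, along the tool's axes as they then stand; what a row does not reach is not made up. A row lasts 1/8 s, in which the tool goes at most 62.5 mm and 10.7 degrees, less where a joint would pass 70% of its speed; a pose out of reach is approached as far as the arm can. A call with a gripper value outside its range is refused whole. The fingers move at their own pace and stop on an object; the grip force is fixed at half the most. Time passes only in rows, so rows that do not move let the fingers close. It gives the time, the measured TCP pose, the force and the opening at its end, in the units of the state.
- ctrl.get_obs(): the state, without advancing time (a new reading comes with each control period).
- ctrl.snapshot(name): name is "scene" or "top"; returns a dict with "color" (384x512x3 uint8, red, green, blue), "depth" (384x512 float32, m along the optical axis (not along the pixel's ray), 0 where there is no reading), "K" (3x3 intrinsics, pixels), "position" and "attitude" of the camera in the world. Camera axes: x right, y up, looking along -z (the intrinsics and any distortion apply to the point x, -y, -z); pixel columns grow to the right and rows downward; lengths in m; the calibration is good to about 2 mm. A picture is of the moment at which its call begins.
- ctrl.close_job(): hands the job in, once; it reports no verdict.
The state is a dict: "clock": time; "joint_pos": joint angles; "qvel": joint speeds; "tau": joint torques, N m; "tool_pos": TCP position; "orientation": TCP orientation; "force": force on the tool from outside, world axes, zero at the start; "moment": the same for the moment, N m; "opening": finger opening in m.
Only numpy, scipy, OpenCV 4.12 (cv2) and the standard library are available. Lean on these libraries where they do the work, as an engineer would, in place of code of your own. Each camera call takes 0.05 s, during which the arm holds its last target.

## Task

Slip the taller of the two spacer sleeves over the pulley's upright spigot until it sits on the pulley face, leaving the shorter sleeve where it stands. Then take the keyed shaft out of its stand, lower it into the bore, turn it until its key drops into the keyway, and keep pushing against the spring pad below until its collar bears on the sleeve. Finish while still gripping the shaft by its square head and pressing it fully home, as you would while someone fits the retaining screw: do not let go.

Things in the scene. Friction and masses are not known exactly. Their poses are not given: they have to be found in the camera images.
- pulley: Grey metal double-groove belt pulley, 100 mm across, fixed on a grey base plate 130 x 100 x 15 mm; it cannot move or turn. Origin: on the desk, on the pulley's vertical axis; z up. Flat top face 60 mm up; from it a round steel spigot, 38 mm outside, rises to 92 mm. Own +x points from the axis to the keyway, toward the robot give or take 30 degrees.
- spigot_top (a point): Centre of the mouth of the spigot's bore, 92 mm above the desk; axes as the pulley. Rim chamfered 2.5 mm inside and out. Bore 24.4 mm in diameter, open down to the base plate, with one keyway (slot) on its +x side, 9.4 mm wide, reaching out to 16.8 mm from the axis, along its whole length.
- pulley_face (a point): Point on the pulley's axis level with its flat top face, 60 mm above the desk: where the middle of the sleeve's lower end must come to lie.
- pad (a joint): Brass spring pad, 21 mm across, inside the bore; its top is 35 mm above the desk when free (0). The value grows in m as it is pressed down, at most 0.012. It resists with 6 N at first and 10 N at 0.010, more than the shaft's weight; the fully seated shaft presses it to 0.010.
- tall_sleeve: Plain steel tube, loose, standing on the desk: 54 mm outside and 41 mm inside diameter, 36 mm tall, about 0.14 kg, mouths chamfered. Origin: centre of its lower end; z along its axis, up. Can be gripped across its outside from above. It and the short sleeve may stand in each other's places.
- short_sleeve: The same tube but only 20 mm tall: the wrong one, to be left where it stands. Origin: centre of its lower end.
- shaft: Loose steel shaft, about 0.32 kg, hanging upright by its collar in its stand; lifts straight up. Origin: centre of its lower end; z up along the shaft, +x toward the key, which points to the robot give or take 60 degrees. 22 mm in diameter, 71 mm long up to the collar, lower end chamfered. Key: a bar 7 mm wide, out to 15 mm from the axis, from 22 to 62 mm above the lower end.
- collar_under (a point): On the shaft's axis at the collar's underside, 71 mm above its lower end. Collar: disc 50 mm across, 8 mm thick, with a small lug 10 mm wide, out to 33 mm from the axis, right over the key. With the shaft home on the tall sleeve this point is 96 mm above the desk; a misplaced key on the spigot's rim stops it at 141 mm.
- shaft_head (a point): Middle of the shaft's square head, 100 mm above its lower end: the place to grip. The head is 22 x 22 mm, from 79 to 121 mm above the lower end, its faces square to the shaft's x and y axes.
- shaft_stand: Fixed light grey metal bracket: a plate 80 x 80 x 8 mm, its top 78 mm above the desk, on two side walls, with a hole 34 mm across in the middle in which the shaft hangs (its lower end 7 mm above the desk). Origin: under the hole, on the desk.

How it is judged:
By the outcome, as a careful person would: the job done as asked, in the order asked, and still so for the second after the job is handed in, while the arm keeps its last pose, push and grip.
It also fails if it takes over 58 s, if anything falls off the work surface, if the arm or the gripper's body presses on something with over 40 N, if the wrist force passes 120 N, or if a joint passes its speed limit or range.

## Working session

There is one attempt and no reset: what is moved stays moved. The work goes in short steps, Python scripts to look and compute and a shell command to move; the robot and the scene stay as the last step left them, time stands still between calls to the robot, and variables do not carry over. Pictures are saved under pics/ and viewed, and the job is handed in when it is done.

```bash
mkdir -p pics; ls
cat > h.py <<'E'
import numpy as np,cv2
from scipy.spatial.transform import Rotation as Ro
from plant import ctrl
def snap(n,f=None):
    s=ctrl.snapshot(n)
    if f: cv2.imwrite('pics/'+f,cv2.cvtColor(s['color'],cv2.COLOR_RGB2BGR))
    return s
E
python3 - <<'E'
from h import *
o=ctrl.get_obs()
for k,v in o.items(): print(k,np.round(v,4))
for n in('scene','top'):
    s=snap(n,n+'0.png'); print(n,s['K'],s['position'],s['attitude'],[k for k in s])
    np.savez(n+'0.npz',**{k:v for k,v in s.items() if k in('color','depth','K','position','attitude')})
E
```

```text
pics
clock 0.0
joint_pos [ 8.48593e+01  2.05924e+01  6.32300e-01 -2.05000e-02 -7.01358e+01
 -1.65083e+01]
qvel [ 0.0064 -0.0392 -0.029   0.025  -0.0376 -0.0553]
tau [ 4.00000e-04 -5.82723e+01  2.93048e+01  6.99720e+00  6.90000e-03
 -2.00000e-04]
tool_pos [0.2489 0.6272 0.4037]
orientation [  95.175    89.9022 -106.481 ]
force [ 0.2502 -0.0375  0.2544]
moment [ 0.0517 -0.0207  0.0502]
opening 0.0876
scene [[355.49754768   0.         251.12934444]
 [  0.         355.49754768 182.49818784]
 [  0.           0.           1.        ]] [0.14024345 0.42016877 0.77377428] [  39.32650777    0.44768179 -143.02880074] ['color', 'depth', 'K', 'position', 'attitude']
top [[379.61149253   0.         250.14741852]
 [  0.         379.61149253 195.15793399]
 [  0.           0.           1.        ]] [ 0.37382513 -0.01829805  0.96150811] [  8.11847449  -1.87201417 -88.59229166] ['color', 'depth', 'K', 'position', 'attitude']
```

View pics/scene0.png

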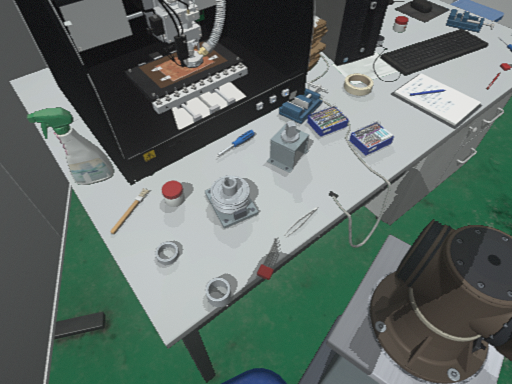

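View pics/top0.png

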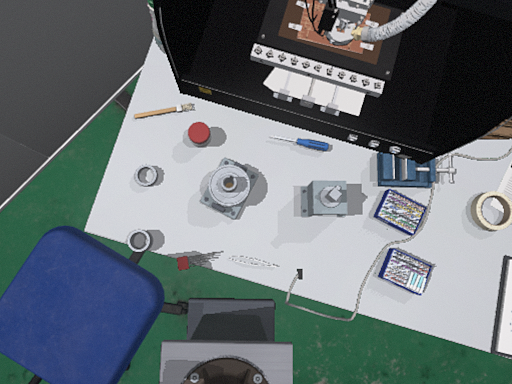

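The scene shows the pulley near (232,195), the shaft in its stand near (290,140), and sleeves near (167,252) and (218,290). In the top view the pulley is at (229,184), the shaft at (332,194), and the sleeves at (147,175) and (139,240). I'll zoom in next.

```bash
cat >> h.py <<'E'
def ray(s,u,v):
    K=s['K'];d=np.array([(u-K[0,2])/K[0,0],-(v-K[1,2])/K[1,1],-1.])
    return Ro.from_euler('xyz',s['attitude'],degrees=True).apply(d)
def onz(s,u,v,z):
    d=ray(s,u,v);p=np.array(s['position']);return p+d*(z-p[2])/d[2]
def proj(s,P):
    c=Ro.from_euler('xyz',s['attitude'],degrees=True).inv().apply(np.array(P)-s['position'])
    K=s['K'];return np.array([K[0,2]+K[0,0]*c[...,0]/-c[...,2],K[1,2]-K[1,1]*c[...,1]/-c[...,2]]).T
def cloud(s):
    K=s['K'];v,u=np.mgrid[0:384,0:512];d=s['depth']
    c=np.stack([(u-K[0,2])/K[0,0]*d,-(v-K[1,2])/K[1,1]*d,-d],-1)
    return Ro.from_euler('xyz',s['attitude'],degrees=True).apply(c.reshape(-1,3)).reshape(384,512,3)+s['position']
def crop(s,u0,u1,v0,v1,k):
    return cv2.resize(cv2.cvtColor(s['color'],cv2.COLOR_RGB2BGR)[v0:v1,u0:u1],None,fx=k,fy=k,interpolation=cv2.INTER_CUBIC)
E
python3 - <<'E'
from h import *
t=dict(np.load('top0.npz'));c=dict(np.load('scene0.npz'))
cv2.imwrite('pics/c1.png',np.hstack([crop(t,195,265,150,220,6),crop(t,300,365,165,235,6)[:420]]))
a=crop(t,120,175,155,210,7);b=crop(t,112,167,212,267,7)
cv2.imwrite('pics/c2.png',np.hstack([a,b]))
cv2.imwrite('pics/c3.png',np.hstack([crop(c,200,265,165,230,6),crop(c,260,325,110,175,6)]))
cv2.imwrite('pics/c4.png',np.hstack([crop(c,145,195,230,280,7),crop(c,193,243,267,317,7)]))
for n,s in(('t',t),('c',c)):
    P=cloud(s)
    for nm,uv in dict(t=dict(A=(147,175),B=(139,240),pul=(229,184),sh=(332,194)),c=dict(A=(167,252),B=(218,290),pul=(230,190),sh=(290,135)))[n].items():
        u,v=uv;Q=P[v-25:v+26,u-25:u+26].reshape(-1,3);Q=Q[s['depth'][v-25:v+26,u-25:u+26].ravel()>0]
        z=Q[:,2];print(n,nm,np.round(np.percentile(z,[1,5,50,80,90,95,97,99,100]),4),np.round(onz(s,u,v,0.03),3))
E
```

```text
t A [-0.0036 -0.0024  0.0007  0.0024  0.0039  0.0188  0.0202  0.0219  0.0249] [0.55  0.211 0.03 ]
t B [-7.565e-01 -7.526e-01 -6.000e-04  1.900e-03  1.160e-02  3.500e-02
  3.640e-02  3.810e-02  4.060e-02] [0.39 0.22 0.03]
t pul [-0.0025 -0.0012  0.0454  0.0602  0.0618  0.0809  0.0914  0.0933  0.0969] [0.534 0.008 0.03 ]
t sh [-0.0035 -0.0021  0.0177  0.0795  0.0861  0.1023  0.127   0.129   0.1316] [ 0.516 -0.25   0.03 ]
c A [-0.0042 -0.0033 -0.0009  0.0007  0.0053  0.0173  0.0185  0.0199  0.0229] [0.543 0.222 0.03 ]
c B [-0.7555 -0.7514 -0.001   0.0013  0.0264  0.0345  0.0352  0.0366  0.0388] [0.388 0.221 0.03 ]
c pul [-0.004  -0.003   0.0218  0.0583  0.0608  0.08    0.0883  0.0909  0.0936] [ 0.541 -0.009  0.03 ]
c sh [-0.0045 -0.0033  0.0163  0.0759  0.0805  0.0946  0.1129  0.1259  0.1305] [ 0.529 -0.282  0.03 ]
```

View pics/c1.png

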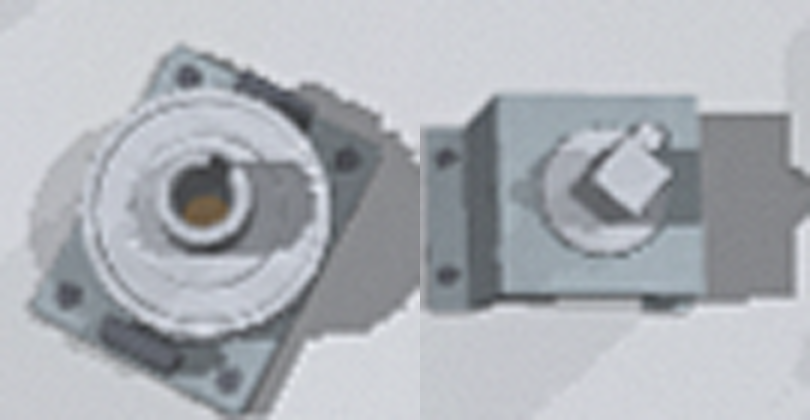

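View pics/c2.png

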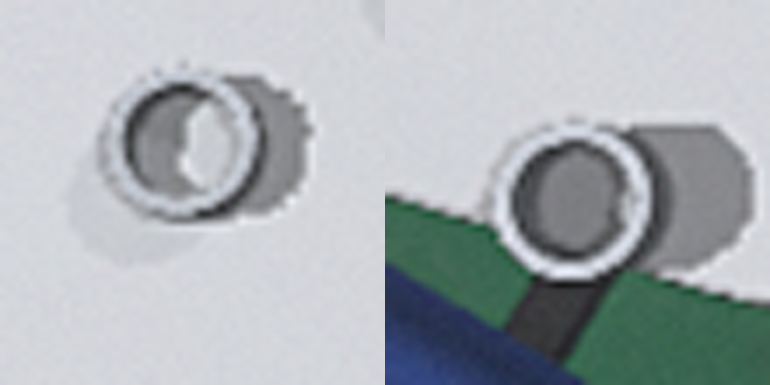

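View pics/c3.png

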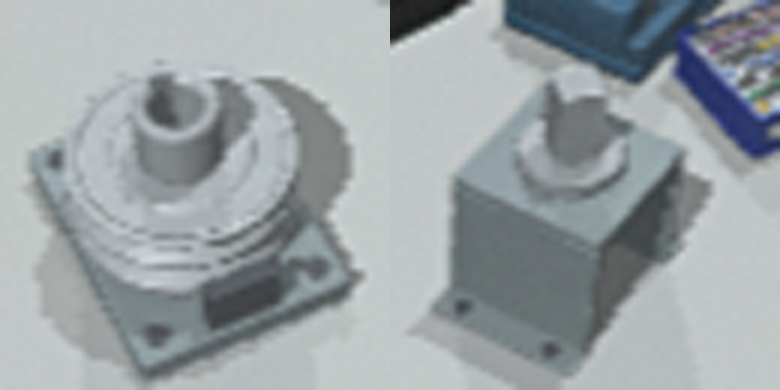

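View pics/c4.png

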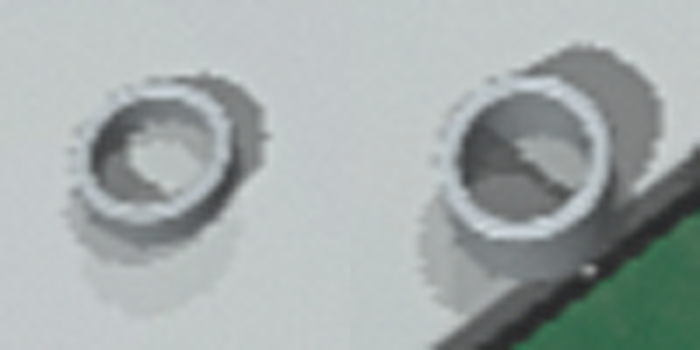

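The tall sleeve, with its top at 36 mm, is the one near (0.39, 0.22). The short sleeve is near (0.55, 0.21). The keyway and lug seem to point away from the robot, so I'll check that carefully.

Run:
```python
from h import *
t=dict(np.load('top0.npz'));c=dict(np.load('scene0.npz'))
def cr(s,u0,u1,v0,v1,k):
    a=cv2.cvtColor(s['color'],cv2.COLOR_RGB2BGR)[v0:v1,u0:u1]; a=cv2.normalize(a,None,0,255,cv2.NORM_MINMAX)
    return cv2.resize(a,None,fx=k,fy=k,interpolation=cv2.INTER_NEAREST)
cv2.imwrite('pics/d1.png',np.hstack([cr(t,315,347,180,212,12),cr(t,213,245,168,200,12)]))
cv2.imwrite('pics/d2.png',np.hstack([cr(c,276,308,118,150,12),cr(c,214,246,172,204,12)]))
P=cloud(t)
print((P[180:212,315:347,2]*1000).astype(int)[2:26,2:30])
```

```text
[[ 75  77  76  77  77  77  77  77  75  77  78  78  80  78  80  78  79  80
   80  75  76  79  78  81  78  78  78  79]
 [ 77  78  78  77  79  77  78  75  76  83  75  77  78  79  77  79  79  79
   78  78  78  79  78  76  76  76  78  78]
 [ 81  78  79  76  80  81  79  79  78  76  78  80  78  76  79  78  80  74
   79  79  77  78  76  78  75  78  78  76]
 [ 76  79  79  77  79  80  79  76  78  79  80  78  77  78  78  76  80  80
   81  77  77  80  77  78  78  78  80  78]
 [ 79  77  75  77  77  80  78  76  79  75  79  78  76  77  78  78  79  77
   77  75  85  87  85  77  78  78  75  78]
 [ 79  79  78 961  75  76  76  77  81  77  88  85  84  87  87  87  88  82
   80  87  85  83  85  85  77  78  75  78]
 [ 79  78  80  79  76  80  77  79  88  84  84  87  85  83  86  84  90 127
  126  86  87  85  84  87  79  78  77  78]
 [ 76  78  78  80  79  78  79  85  86  88  86  84  83  83  86 111 127 129
  126 129  85  87  86  76  77  79  79  76]
 [ 78  81  78  77  76  79  86  87  88  88  87  86  83  86 109 125 129 126
  130 127 127  87  79  79  79  78  77  79]
 [ 78  78  77 961  77  88  87  86  86  86  85  
[... 1008 characters left out ...]
 79  78  77  79  85  87  84  86  84  84  87  87  93  97 106 109 116 120
  125 128  86  83  85  87  75  75  80  79]
 [ 77  77  79  77  85  86  89  86  85  85  85  86  83  93  97 106 109 115
  119  86  85  85  85  85  77  76  77  77]
 [ 77  76  79  75  79  85  87  83  87  87  85  87  85  88  92  95 105  89
   85  86  83  86  86  81  77  77  78  76]
 [ 77  78  79  76  79  81  87  84  87  88  85  87  85  87  85  87  85  86
   83  86  87  86  85  76  78  77  78  80]
 [ 77  80  80  77  76  78  81  89  88  86  84  86  88  89  85  87  89  85
   84  89  86  85  79  79  79  80  79  78]
 [ 74  79  78  74  79  79  76  80  86  86  84  85  86  87  85  83  83  87
   85  84  83  75  77  81  77  80  78  76]]
```

View pics/d1.png

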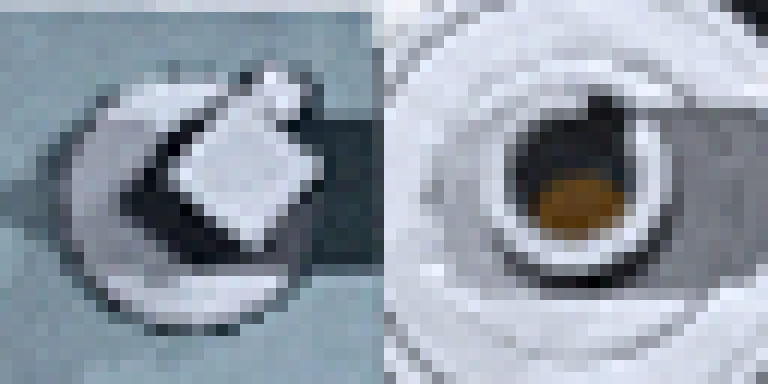

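View pics/d2.png

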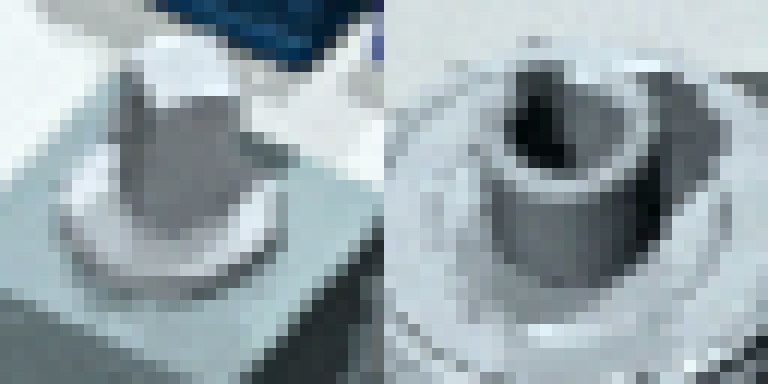

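Both the height data and the colour show the lug (z≈85 at top pixels (335–338,186–188)) and the keyway notch (≈(231,176)) pointing away from the robot. That contradicts the task text, so I'll trust the images and measure now.

```bash
cat > meas.py <<'E'
from h import *
def band(s,cen,rad,z0,z1,zp,fill=True):
    P=cloud(s);m=(np.hypot(P[...,0]-cen[0],P[...,1]-cen[1])<rad)&(P[...,2]>z0)&(P[...,2]<z1)
    m=cv2.morphologyEx(m.astype(np.uint8),cv2.MORPH_CLOSE,np.ones((2,2)))
    cs,_=cv2.findContours(m,cv2.RETR_EXTERNAL,cv2.CHAIN_APPROX_NONE)
    k=max(cs,key=cv2.contourArea)
    h=np.array([onz(s,u,v,zp)[:2] for u,v in k[:,0]])
    return k,h
def circ(h):
    h=cv2.convexHull(h.astype(np.float32))[:,0].astype(float)
    A=np.c_[2*h,np.ones(len(h))];x=np.linalg.lstsq(A,(h**2).sum(1),rcond=None)[0]
    return x[:2],np.sqrt(x[2]+x[0]**2+x[1]**2)
E
python3 - <<'E'
from meas import *
t=dict(np.load('top0.npz'));c=dict(np.load('scene0.npz'))
for n,s in(('top',t),('scene',c)):
    for nm,a in dict(spig=((.54,0),.03,.084,.1,.092),tall=((.39,.22),.04,.026,.045,.036),short=((.547,.217),.04,.014,.03,.02),face=((.54,0),.07,.052,.07,.06),head=((.52,-.265),.035,.121,.14,.128),plate=((.52,-.265),.07,.072,.1,.078)).items():
        k,h=band(s,*a)
        o=circ(h); r=cv2.minAreaRect((h*1000).astype(np.float32))
        print(n,nm,'circ',np.round(o[0],4),round(o[1],4),'rect',np.round(r[0],1),np.round(r[1],1),round(r[2],1))
# keyway/lug: dark pixels
for u,v in((231,176),(231.3,176.5)): print('key top',onz(t,u,v,.092))
for u,v in((337,187),(336.5,187)): print('lug top',onz(t,u,v,.086))
E
```

```text
top spig circ [0.5252 0.0038] 0.0178 rect [525.7   5. ] [33.  34.8] 1.7
top tall circ [0.3865 0.216 ] 0.0268 rect [386.7 216.2] [50.  52.9] 1.5
top short circ [0.5498 0.2137] 0.0268 rect [549.9 213.6] [50.9 54.7] 1.8
top face circ [0.5245 0.0042] 0.0494 rect [524.4   4.4] [97.5 96.2] 1.6
top head circ [ 0.504  -0.2396] 0.0089 rect [ 504.1 -239.1] [22.   9.8] 45.5
top plate circ [ 0.5036 -0.2438] 0.0462 rect [ 498.5 -236.6] [78.9 77.4] 1.6
scene spig circ [0.5211 0.0104] 0.018 rect [523.7   9.2] [37.5 31.9] 64.2
scene tall circ [0.3834 0.2218] 0.0273 rect [383.4 221.3] [51.8 55.9] 41.5
scene short circ [0.5459 0.2187] 0.0267 rect [545.5 218.3] [51.6 53.6] 46.5
scene face circ [0.5215 0.009 ] 0.0493 rect [522.    8.2] [97.6 97. ] 36.7
scene head circ [ 0.5008 -0.2365] 0.0074 rect [ 499.7 -235. ] [15.7  8.5] 52.9
scene plate circ [ 0.4995 -0.237 ] 0.0448 rect [ 495.1 -231.7] [81.7 76.2] 1.3
key top [0.54231835 0.00202367 0.092     ]
key top [0.5411565  0.00128905 0.092     ]
lug top [ 0.52483989 -0.24800138  0.086     ]
lug top [ 0.52480433 -0.24681435  0.086     ]
```

```bash
cat > m2.py <<'E'
from meas import *
def prof(s,c,r0,r1,z,step=5):
    out=[]
    g=cv2.cvtColor(s['color'],cv2.COLOR_RGB2GRAY).astype(np.float32)
    a=np.arange(-180,180,step);R=np.linspace(r0,r1,5)
    acc=0
    for r in R:
        P=np.c_[c[0]+r*np.cos(np.radians(a)),c[1]+r*np.sin(np.radians(a)),np.full(len(a),z)]
        q=proj(s,P).astype(np.float32)
        acc=acc+cv2.remap(g,q[:,:1],q[:,1:],cv2.INTER_LINEAR)[:,0]
    return a,acc/len(R)
E
python3 - <<'E'
from m2 import *
t=dict(np.load('top0.npz'));c=dict(np.load('scene0.npz'))
H={}
for n,s in(('top',t),('scene',c)):
    for nm,a in dict(head=((.504,-.238),.035,.119,.14,.128),plate=((.498,-.237),.07,.072,.082,.078)).items():
        k,h=band(s,*a)
        r=cv2.minAreaRect((h*1000).astype(np.float32))
        print(n,nm,'rect',np.round(r[0],1),np.round(r[1],1),round(r[2],1)); H[n,nm]=np.array(r[0])/1000
# collar circle top view from z band 82..90
    for nm,cc,rs,z in(('keyway',dict(top=(.5247,.0041),scene=(.5213,.0095))[n],(.0135,.0165),.092),('lug',H[n,'head'],(.027,.0315),.086)):
        a,p=prof(s,cc,*rs,z); print(n,nm,{int(x):int(y) for x,y in zip(a,p)})
E
```

```text
top head rect [ 498.8 -234. ] [21.9 24.4] 45.8
top plate rect [ 498.5 -234.7] [78.9 81.3] 1.6
top keyway {-180: 137, -175: 128, -170: 121, -165: 115, -160: 106, -155: 101, -150: 100, -145: 107, -140: 110, -135: 113, -130: 109, -125: 107, -120: 108, -115: 113, -110: 114, -105: 117, -100: 123, -95: 134, -90: 139, -85: 144, -80: 149, -75: 154, -70: 160, -65: 167, -60: 174, -55: 181, -50: 188, -45: 195, -40: 193, -35: 177, -30: 142, -25: 109, -20: 81, -15: 71, -10: 69, -5: 68, 0: 69, 5: 90, 10: 110, 15: 112, 20: 107, 25: 98, 30: 92, 35: 87, 40: 85, 45: 87, 50: 88, 55: 88, 60: 89, 65: 89, 70: 90, 75: 90, 80: 91, 85: 100, 90: 106, 95: 111, 100: 121, 105: 131, 110: 142, 115: 153, 120: 160, 125: 170, 130: 176, 135: 180, 140: 178, 145: 180, 150: 182, 155: 181, 160: 173, 165: 164, 170: 156, 175: 149}
top lug {-180: 170, -175: 172, -170: 172, -165: 172, -160: 172, -155: 172, -150: 171, -145: 172, -140: 172, -135: 172, -130: 171, -125: 170, -120: 170, -115: 174, -110: 148, -105: 116, -100: 111, -95: 112, -90: 113, -85: 114, -80: 112, -75: 110, -70: 111, -65: 115, -60: 117, -55: 111, -50: 110, -4
[... 1272 characters left out ...]
75: 162, -170: 163, -165: 163, -160: 163, -155: 163, -150: 163, -145: 163, -140: 163, -135: 162, -130: 162, -125: 161, -120: 159, -115: 160, -110: 153, -105: 131, -100: 114, -95: 109, -90: 110, -85: 112, -80: 118, -75: 119, -70: 117, -65: 117, -60: 116, -55: 116, -50: 116, -45: 113, -40: 107, -35: 101, -30: 104, -25: 138, -20: 171, -15: 182, -10: 183, -5: 182, 0: 180, 5: 176, 10: 169, 15: 171, 20: 163, 25: 150, 30: 144, 35: 139, 40: 135, 45: 138, 50: 142, 55: 139, 60: 133, 65: 129, 70: 124, 75: 126, 80: 127, 85: 124, 90: 122, 95: 124, 100: 134, 105: 142, 110: 142, 115: 141, 120: 144, 125: 146, 130: 149, 135: 152, 140: 152, 145: 154, 150: 158, 155: 159, 160: 159, 165: 159, 170: 161, 175: 163}
```

```bash
cat >> m2.py <<'E'
def tool():
    o=ctrl.get_obs();R=Ro.from_euler('xyz',o['orientation'],degrees=True);return o,R
def goto(p,yj):
    """delta to grasp point p (world), tool x down, tool y along world angle yj (mod 180)"""
    o,R=tool();M=R.as_matrix();T=np.array(o['tool_pos']);g=T+.159*M[:,0]
    best=None
    for a in(yj,yj+180):
        y=np.array([np.cos(np.radians(a)),np.sin(np.radians(a)),0]);x=np.array([0,0,-1.]);D=np.c_[x,y,np.cross(x,y)]
        rv=np.degrees((R.inv()*Ro.from_matrix(D)).as_rotvec())
        if best is None or np.linalg.norm(rv)<np.linalg.norm(best[0]): best=(rv,D)
    rv,D=best;Tt=np.array(p)-.159*D[:,0]
    ya=np.degrees(np.arctan2(M[1,1],M[0,1]))
    print('clk',round(o['clock'],2),'grasp',np.round(g,4),'jaw ang',round(ya,1),'tilt',np.round(M[:2,0],4),'open',round(o['opening'],4),'F',np.round(o['force'],1),'q6',round(o['joint_pos'][5],1))
    print('tcp shift (tool axes)',np.round(M.T@(Tt-T),4),'rotvec',np.round(rv,2))
    print('tool y',np.round(M[:,1],3),'z',np.round(M[:,2],3))
E
python3 - <<'E'
from m2 import *
for j in (0,30,60,90,120): goto((.385,.219,.08),j)
t=dict(np.load('top0.npz'));c=dict(np.load('scene0.npz'))
for n,s in(('top',t),('scene',c)):
    k,h=band(s,(.501,-.235),.035,.1245,.14,.128); r=cv2.minAreaRect((h*1000).astype(np.float32)); print(n,r)
E
```

```text
clk 0.1 grasp [0.2488 0.627  0.2448] jaw ang -111.7 tilt [-0.0004 -0.0014] open 0.0877 F [ 0.5 -0.3 -0. ] q6 -16.5
tcp shift (tool axes) [ 0.1653  0.329  -0.2771] rotvec [ 6.835e+01 -5.000e-02 -7.000e-02]
tool y [-0.369 -0.929  0.001] z [-0.929  0.369 -0.   ]
clk 0.1 grasp [0.2488 0.627  0.2448] jaw ang -111.7 tilt [-0.0004 -0.0014] open 0.0877 F [ 0.5 -0.3 -0. ] q6 -16.5
tcp shift (tool axes) [ 0.1653  0.329  -0.2771] rotvec [ 3.835e+01 -3.000e-02 -8.000e-02]
tool y [-0.369 -0.929  0.001] z [-0.929  0.369 -0.   ]
clk 0.1 grasp [0.2488 0.627  0.2448] jaw ang -111.7 tilt [-0.0004 -0.0014] open 0.0877 F [ 0.5 -0.3 -0. ] q6 -16.5
tcp shift (tool axes) [ 0.1653  0.329  -0.2771] rotvec [ 8.35 -0.01 -0.08]
tool y [-0.369 -0.929  0.001] z [-0.929  0.369 -0.   ]
clk 0.1 grasp [0.2488 0.627  0.2448] jaw ang -111.7 tilt [-0.0004 -0.0014] open 0.0877 F [ 0.5 -0.3 -0. ] q6 -16.5
tcp shift (tool axes) [ 0.1653  0.329  -0.2771] rotvec [-2.165e+01  1.000e-02 -8.000e-02]
tool y [-0.369 -0.929  0.001] z [-0.929  0.369 -0.   ]
clk 0.1 grasp [0.2488 0.627  0.2448] jaw ang -111.7 tilt [-0.0004 -0.0014] open 0.0877 F [ 0.5 -0.3 -0. ] q6 -16.5
tcp shift (tool axes) [ 0.1653  0.329  -0.2771] rotvec [-5.165e+01  3.000e-02 -8.000e-02]
tool y [-0.369 -0.929  0.001] z [-0.929  0.369 -0.   ]
top ((498.8807067871094, -234.400390625), (21.79099464416504, 22.59982681274414), 52.06908416748047)
scene ((496.2420654296875, -228.97024536132812), (21.121755599975586, 21.368988037109375), 52.711055755615234)
```

```bash
python3 -m inch '[0.005,0.033,-0.028,0,0,0,0.0876,0.01,0.033,-0.028,0,0,0,0.0876,0.01,0.033,-0.028,0,0,0,0.0876,0.015,0.033,-0.028,0,0,0,0.0876,0.015,0.033,-0.028,0,0,0,0.0876,0.015,0.033,-0.028,0,0,0,0.0876,0.015,0.033,-0.028,0,0,0,0.0876,0.015,0.033,-0.028,0,0,0,0.0876,0.015,0.033,-0.028,0,0,0,0.0876,0.015,0.033,-0.028,0,0,0,0.0876,0,0,0,0,0,0,0.0876]'
python3 - <<'E'
from m2 import *
goto((.385,.219,.025),-111.7)
a=snap('top','top1.png');b=snap('scene','scene1.png')
cv2.imwrite('pics/e1.png',np.hstack([crop(a,70,200,170,300,3),crop(b,150,280,220,350,3)]))
E
```

```text
clock: 1.48
tool_pos: [0.389, 0.2028, 0.2674]
orientation: [81.9, 89.6, -119.7]
force: [0.4, -1.1, -0.5]
opening: 0.0875
clk 1.48 grasp [0.3884 0.2018 0.1084] jaw ang -111.6 tilt [-0.0035 -0.0062] open 0.0875 F [ 0.4 -1.1 -0.5] q6 14.9
tcp shift (tool axes) [ 0.0833 -0.0142  0.0096] rotvec [ 0.1   0.06 -0.41]
tool y [-0.368 -0.93   0.007] z [-0.93   0.368  0.001]
```

View pics/e1.png

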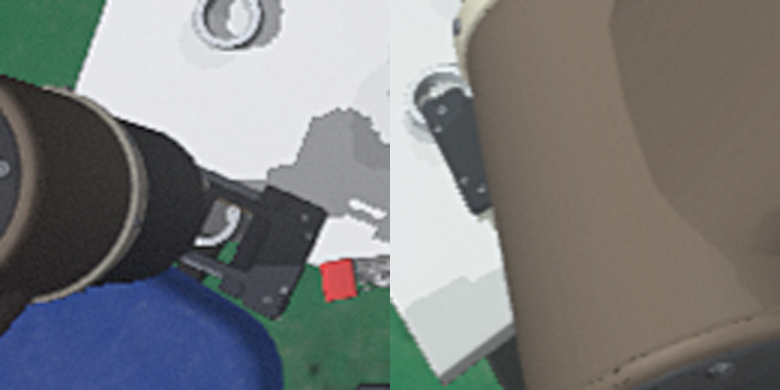

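The wrist blocks most of the view, but the sleeve shows between the fingers in the top view. The tool overshot by about 17 mm. I'll correct, lower, and grip. To centre the sleeve on both axes I'll grip it again at 90°, so forward kinematics gives its exact spot and I can calibrate the cameras against it.

```bash
python3 -m inch '[0.0,-0.014,0.01,0,0,0,0.0876,0.02,0,0,0,0,-0.4,0.0876,0.02,0,0,0,0,0,0.0876,0.02,0,0,0,0,0,0.0876,0.01,0,0,0,0,0,0.0876,0.008,0,0,0,0,0,0.0876,0,0,0,0,0,0,0.0876]'
python3 - <<'E'
from m2 import *
goto((.385,.219,.025),-111.7)
E
```

```text
clock: 2.45
tool_pos: [0.3851, 0.2339, 0.1912]
orientation: [-105.3, 89.3, 53.7]
force: [0.2, 0.1, 0.3]
opening: 0.0879
clk 2.45 grasp [0.3862 0.2354 0.0322] jaw ang -110.9 tilt [0.0072 0.0098] open 0.0879 F [0.2 0.1 0.3] q6 12.5
tcp shift (tool axes) [ 0.0071  0.014  -0.0052] rotvec [ 0.75 -0.18  0.67]
tool y [-0.357 -0.934 -0.012] z [-0.934  0.357 -0.003]
```

```bash
python3 -m inch '[0,0,0,0,0,0,0.0876]'; python3 -m inch '[0,0.01,-0.004,0.7,0,0.6,0.0876]';python3 -m inch '[0,0,0,0,0,0,0.0876]'; python3 -m inch '[0,0,0,0,0,0,0.0876]'
python3 - <<'E'
from m2 import *
goto((.385,.219,.025),-111.7)
E
```

```text
clock: 2.58
tool_pos: [0.3852, 0.2342, 0.1916]
orientation: [-105.4, 89.3, 53.6]
force: [0.1, -0.3, 0.3]
opening: 0.0874
clock: 2.7
tool_pos: [0.3856, 0.2237, 0.192]
orientation: [-144.2, 89.7, 14.2]
force: [-0.8, -0.9, -0.3]
opening: 0.0878
clock: 2.82
tool_pos: [0.3854, 0.2227, 0.1923]
orientation: [-146.6, 89.7, 11.8]
force: [0.3, -0.1, -0.5]
opening: 0.0878
clock: 2.95
tool_pos: [0.3856, 0.2225, 0.1926]
orientation: [-141.0, 89.7, 17.3]
force: [0.1, -0.1, 0.5]
opening: 0.0881
clk 2.95 grasp [0.3864 0.2228 0.0336] jaw ang -111.7 tilt [0.0047 0.0015] open 0.0881 F [ 0.1 -0.1  0.5] q6 12.4
tcp shift (tool axes) [ 0.0085  0.0035 -0.0007] rotvec [-0.02 -0.22  0.18]
tool y [-0.37  -0.929 -0.003] z [-0.929  0.37  -0.004]
```

```bash
python3 -m inch '[0.009,0.003,0,0,0,0,0.0876,0,0,0,0,0,0,0.0876]';  python3 -m inch '[0,0,0,0,0,0,0.04,0,0,0,0,0,0,0.04,0,0,0,0,0,0,0.04,0,0,0,0,0,0,0.04]'
python3 - <<'E'
from m2 import *
goto((.385,.219,.025),-111.7)
E
```

```text
clock: 3.2
tool_pos: [0.3845, 0.2194, 0.183]
orientation: [-137.2, 89.7, 21.1]
force: [0.5, -0.5, 0.1]
opening: 0.0873
clock: 3.7
tool_pos: [0.3846, 0.2198, 0.183]
orientation: [-138.7, 89.7, 19.6]
force: [-0.0, 0.0, 1.7]
opening: 0.0532
clk 3.7 grasp [0.3854 0.22   0.024 ] jaw ang -111.7 tilt [0.005  0.0018] open 0.0532 F [-0.   0.   1.7] q6 12.5
tcp shift (tool axes) [-0.001   0.0006 -0.0007] rotvec [-0.02 -0.23  0.2 ]
tool y [-0.37  -0.929 -0.003] z [-0.929  0.37  -0.004]
```

```bash
python3 -m inch '[0,0,0,0,0,0,0.078,0,0,0,0,0,0,0.078,0,0,0,0,0,0,0.078,0,0,0,10,0,0,0.078,0,0,0,10,0,0,0.078,0,0,0,10,0,0,0.078,0,0,0,10,0,0,0.078,0,0,0,10,0,0,0.078,0,0,0,10,0,0,0.078,0,0,0,10,0,0,0.078,0,0,0,10,0,0,0.078,0,0,0,0,0,0,0.078]'
python3 - <<'E'
from m2 import *
goto((.3854,.220,.025),158.3)
E
```

```text
clock: 5.2
tool_pos: [0.3846, 0.2197, 0.1831]
orientation: [-55.2, 89.7, 20.6]
force: [0.2, 0.3, -0.3]
opening: 0.0778
clk 5.2 grasp [0.3854 0.22   0.0241] jaw ang 165.8 tilt [0.005  0.0019] open 0.0778 F [ 0.2  0.3 -0.3] q6 -70.0
tcp shift (tool axes) [-0.0009 -0.0007  0.0005] rotvec [7.47 0.19 0.24]
tool y [-0.969  0.246 -0.004] z [0.246 0.969 0.003]
```

```bash
python3 -m inch '[0,0,0,7.5,0.2,0.2,0.078,0,0,0,0,0,0,0.078,0,0,0,0,0,0,0.04,0,0,0,0,0,0,0.04,0,0,0,0,0,0,0.04]'
python3 - <<'E'
from m2 import *
goto((.3854,.220,.025),158.3)
E
python3 -m inch '[0,0,0,0,0,0,0.0876,0,0,0,0,0,0,0.0876,0,0,0,0,0,0,0.0876,-0.03,0,0,0,0,0,0.0876,-0.04,0,0,0,0,0,0.0876]'
python3 - <<'E'
from m2 import *
goto((.3854,.4,.1),158.3)
E
```

```text
clock: 5.82
tool_pos: [0.3846, 0.2197, 0.1831]
orientation: [-79.3, 89.9, -10.1]
force: [-1.3, 1.0, 1.0]
opening: 0.0534
clk 5.83 grasp [0.3848 0.2197 0.0241] jaw ang 159.2 tilt [ 0.001  -0.0002] open 0.0534 F [-1.3  1.   1. ] q6 -76.3
tcp shift (tool axes) [-0.0009 -0.0006  0.0005] rotvec [0.86 0.01 0.06]
tool y [-0.935  0.356 -0.001] z [0.356 0.935 0.   ]
clock: 6.45
tool_pos: [0.3838, 0.2188, 0.252]
orientation: [170.3, 89.6, -120.5]
force: [1.0, 0.7, -0.4]
opening: 0.0871
clk 6.45 grasp [0.3833 0.2178 0.093 ] jaw ang 159.2 tilt [-0.0036 -0.0062] open 0.0871 F [ 1.   0.7 -0.4] q6 -76.2
tcp shift (tool axes) [-0.0081  0.0629  0.1699] rotvec [ 0.91 -0.4  -0.07]
tool y [-0.935  0.355  0.001] z [ 0.355  0.935 -0.007]
```

```bash
python3 -m inch '[-0.005,0.02,0.055,0,0,0,0.0876,0,0.02,0.055,0,0,0,0.0876,0,0.02,0.055,0,0,0,0.0876,0,0,0,0,0,0,0.0876]'
python3 - <<'E'
from m2 import *
for n in('top','scene'):
    s=snap(n,n+'2.png');np.savez(n+'2.npz',**s)
    try:
        k,h=band(s,(.385,.22),.04,.026,.045,.036)
        print(n,circ(h),cv2.minAreaRect((h*1000).astype(np.float32)))
    except Exception as e: print(n,e)
goto((.385,.22,.1),158.3)
E
```

```text
clock: 6.95
tool_pos: [0.3868, 0.3998, 0.2609]
orientation: [-13.6, 89.9, 55.6]
force: [-0.6, -1.4, -0.5]
opening: 0.0879
top (array([0.38166234, 0.21603117]), np.float64(0.026797533135196068)) ((381.9491271972656, 215.95306396484375), (49.969486236572266, 52.934810638427734), 1.4870266914367676)
scene max() iterable argument is empty
clk 7.05 grasp [0.3863 0.3962 0.1015] jaw ang 159.0 tilt [-0.0008 -0.0009] open 0.0877 F [-0.7  0.1 -0.8] q6 -86.9
tcp shift (tool axes) [ 0.0017 -0.0618 -0.1652] rotvec [ 0.73 -0.06 -0.02]
tool y [-0.934  0.358  0.   ] z [ 0.358  0.934 -0.001]
```

View pics/top2.png

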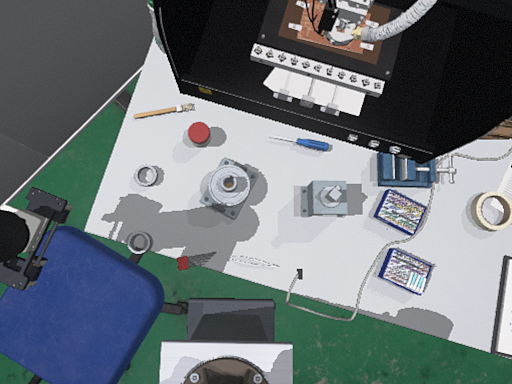

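View pics/scene2.png

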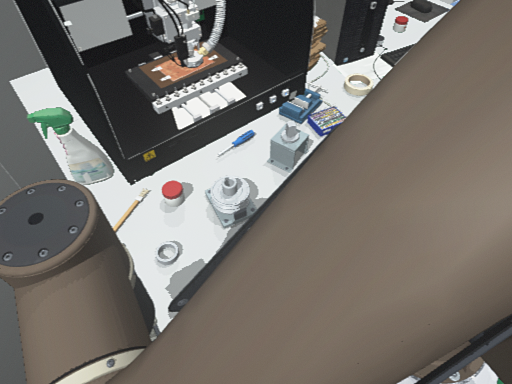

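The sleeve was centred at a known (0.3848, 0.2197), and the top view reads (0.3818, 0.2160), so the top-camera offset is about (+3.0, +3.7) mm. After correction both cameras agree: spigot (0.5276, 0.0077) and shaft (0.502, −0.231). Now I'll go back for the sleeve.

```bash
python3 -m inch '[0,-0.02,-0.054,0.7,0,0,0.0876,0,-0.02,-0.054,0,0,0,0.0876,0,-0.02,-0.054,0,0,0,0.0876,0,0,0,0,0,0,0.0876,0,0,0,0,0,0,0.0876]'
python3 - <<'E'
from m2 import *
goto((.3848,.2197,.025),159)
E
```

```text
clock: 7.68
tool_pos: [0.3808, 0.2132, 0.2599]
orientation: [159.2, 89.8, -132.7]
force: [0.1, 0.7, -0.6]
opening: 0.0877
clk 7.67 grasp [0.3804 0.2127 0.1009] jaw ang 158.1 tilt [-0.0024 -0.0026] open 0.0877 F [ 0.1  0.7 -0.6] q6 -77.1
tcp shift (tool axes) [ 0.0758 -0.0013  0.0078] rotvec [-0.87 -0.19 -0.07]
tool y [-0.928  0.372  0.001] z [ 0.372  0.928 -0.003]
```

```bash
python3 -m inch '[0.02,-0.001,0.007,0,0,0,0.0876,0.025,0,0,0,0,0,0.0876,0.02,0,0,0,0,0,0.0876,0,0,0,0,0,0,0.0876]'
python3 - <<'E'
from m2 import *
goto((.3848,.2197,.025),158)
E
```

```text
clock: 8.18
tool_pos: [0.3849, 0.2209, 0.1939]
orientation: [149.8, 90.0, -142.0]
force: [0.9, -0.6, 0.4]
opening: 0.0878
clk 8.18 grasp [0.3848 0.2209 0.0349] jaw ang 158.2 tilt [-0.0006 -0.0005] open 0.0878 F [ 0.9 -0.6  0.4] q6 -77.2
tcp shift (tool axes) [ 0.0099 -0.0004 -0.0012] rotvec [ 0.19 -0.04 -0.02]
tool y [-0.928  0.372  0.   ] z [ 0.372  0.928 -0.001]
```

```bash
python3 -m inch '[0.009,0,-0.001,0,0,0,0.0876,0,0,0,0,0,0,0.04,0,0,0,0,0,0,0.04,0,0,0,0,0,0,0.04,0,0,0,0,0,0,0.04]'
python3 - <<'E'
from m2 import *
goto((.3848,.2197,.165),158)
E
```

```text
clock: 8.8
tool_pos: [0.3851, 0.2212, 0.1865]
orientation: [-14.1, 89.8, 54.2]
force: [0.2, 0.4, -1.4]
opening: 0.0535
clk 8.8 grasp [0.3853 0.2216 0.0275] jaw ang 158.3 tilt [0.0016 0.0022] open 0.0535 F [ 0.2  0.4 -1.4] q6 -77.2
tcp shift (tool axes) [-0.1376 -0.0004 -0.0011] rotvec [0.25 0.15 0.04]
tool y [-0.929  0.37  -0.001] z [0.37  0.929 0.003]
```

```bash
python3 -m inch '[-0.04,0,0,0.2,0.1,0,0.04,-0.05,0,0,0,0,0,0.04,-0.045,0,0,0,0,0,0.04,0,0,0,0,0,0,0.04]'
python3 - <<'E'
from m2 import *
goto((.5283,.0095,.165),158.2)
E
```

```text
clock: 9.3
tool_pos: [0.3847, 0.2206, 0.3254]
orientation: [-171.4, 89.9, -103.3]
force: [0.1, -0.7, -2.3]
opening: 0.0537
clk 9.3 grasp [0.3846 0.2204 0.1664] jaw ang 158.0 tilt [-0.0002 -0.0009] open 0.0537 F [ 0.1 -0.7 -2.3] q6 -77.5
tcp shift (tool axes) [ 0.0015 -0.2122 -0.142 ] rotvec [-0.18 -0.05  0.01]
tool y [-0.927  0.374 -0.   ] z [ 0.374  0.927 -0.001]
```

```bash
python3 -m inch '[0,-0.033,-0.022,0,0,0,0.04,0,-0.033,-0.022,0,0,0,0.04,0,-0.033,-0.022,0,0,0,0.04,0,-0.033,-0.022,0,0,0,0.04,0,-0.033,-0.022,0,0,0,0.04,0,-0.033,-0.022,0,0,0,0.04,0,0,0,0,0,0,0.04,0,0,0,0,0,0,0.04]'
python3 - <<'E'
from m2 import *
goto((.5283,.0095,.165),158.2)
a=snap('top','top3.png');b=snap('scene','scene3.png');np.savez('top3.npz',**a);np.savez('scene3.npz',**b)
cv2.imwrite('pics/e3.png',np.hstack([crop(a,165,295,120,250,3),crop(b,165,295,110,240,3)]))
E
```

```text
clock: 10.3
tool_pos: [0.52, 0.0172, 0.3188]
orientation: [120.3, 89.5, -171.7]
force: [0.4, -0.4, -1.6]
opening: 0.0534
clk 10.3 grasp [0.5187 0.017  0.1599] jaw ang 158.0 tilt [-0.0084 -0.0012] open 0.0534 F [ 0.4 -0.4 -1.6] q6 -45.4
tcp shift (tool axes) [-0.0052 -0.0105 -0.0041] rotvec [-0.18 -0.24 -0.42]
tool y [-0.927  0.374  0.007] z [ 0.374  0.927 -0.004]
```

View pics/e3.png

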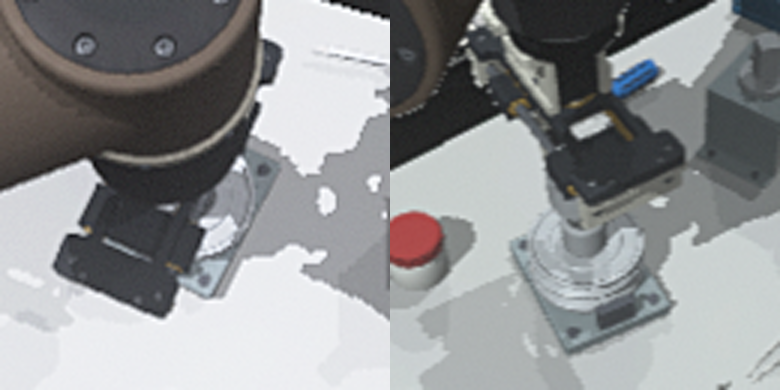

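The scene view shows the sleeve in the jaws directly over the spigot. I'll apply the fine correction.

```bash
python3 -m inch '[0,-0.009,-0.004,-0.2,-0.2,-0.4,0.04,0,0,0,0,0,0,0.04,0.02,0,0,0,0,0,0.04,0,0,0,0,0,0,0.04]'
python3 - <<'E'
from m2 import *
goto((.5283,.0095,.125),158.2)
E
```

```text
clock: 10.9
tool_pos: [0.5268, 0.0121, 0.2997]
orientation: [-59.8, 89.9, 8.7]
force: [0.1, -0.5, -1.1]
opening: 0.0532
clk 10.9 grasp [0.5272 0.0122 0.1407] jaw ang 158.5 tilt [0.0022 0.0003] open 0.0532 F [ 0.1 -0.5 -1.1] q6 -44.2
tcp shift (tool axes) [ 0.0157 -0.0023 -0.0019] rotvec [0.31 0.06 0.11]
tool y [-0.93   0.366 -0.002] z [0.366 0.93  0.001]
```

```bash
python3 -m inch '[0.0,-0.002,-0.002,0.3,0,0.1,0.04,0.012,0,0,0,0,0,0.04,0,0,0,0,0,0,0.04]'
python3 - <<'E'
from m2 import *
goto((.5283,.0095,.125),158.2)
b=snap('scene');cv2.imwrite('pics/e4.png',crop(b,190,270,140,220,7))
E
```

```text
clock: 11.28
tool_pos: [0.5285, 0.0097, 0.2885]
orientation: [-37.4, 89.8, 30.8]
force: [0.3, 0.7, -1.2]
opening: 0.0531
clk 11.28 grasp [0.5289 0.01   0.1295] jaw ang 158.2 tilt [0.0026 0.0015] open 0.0531 F [ 0.3  0.7 -1.2] q6 -44.1
tcp shift (tool axes) [ 0.0045  0.0001 -0.0003] rotvec [0.03 0.14 0.1 ]
tool y [-0.929  0.371 -0.002] z [0.371 0.929 0.002]
```

View pics/e4.png

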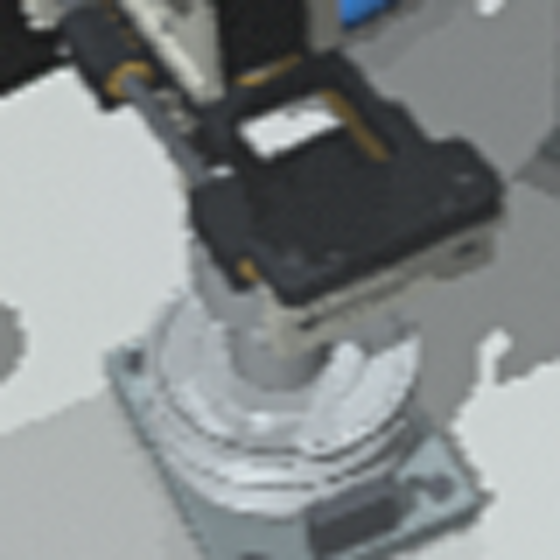

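The sleeve's lower edge sits just above the spigot, concentric as far as I can see. I'll lower it while watching the force.

```bash
python3 -m inch '[0.006,0,0,0,0.1,0.1,0.04,0.005,0,0,0,0,0,0.04]';python3 -m inch '[0.004,0,0,0,0,0,0.04]';python3 -m inch '[0.003,0,0,0,0,0,0.04]'
python3 - <<'E'
from m2 import *
goto((.5283,.0095,.0875),158.2)
E
```

```text
clock: 11.58
tool_pos: [0.5291, 0.0099, 0.2781]
orientation: [-48.1, 89.9, 20.2]
force: [1.2, -0.2, -0.8]
opening: 0.0533
clock: 11.7
tool_pos: [0.5291, 0.0099, 0.2737]
orientation: [-47.5, 89.9, 20.7]
force: [-2.0, -0.6, 2.8]
opening: 0.0534
clock: 11.82
tool_pos: [0.5289, 0.0097, 0.2703]
orientation: [-50.3, 89.9, 18.0]
force: [-0.1, -1.6, -0.3]
opening: 0.0536
clk 11.82 grasp [0.5292 0.0098 0.1113] jaw ang 158.2 tilt [0.0016 0.0005] open 0.0536 F [-0.1 -1.6 -0.3] q6 -44.1
tcp shift (tool axes) [ 0.0238  0.0005 -0.0005] rotvec [0.05 0.06 0.07]
tool y [-0.929  0.371 -0.001] z [0.371 0.929 0.001]
```

```bash
python3 -m inch '[0.006,0,0,0,0,0,0.04,0.006,0,0,0,0,0,0.04,0.004,0,0,0,0,0,0.04]';python3 -m inch '[0.003,0,0,0,0,0,0.04]';python3 -m inch '[0.002,0,0,0,0,0,0.04]';python3 -m inch '[0.002,0,0,0,0,0,0.04]'
python3 - <<'E'
from m2 import *
goto((.5283,.0095,.0875),158.2)
E
```

```text
clock: 12.2
tool_pos: [0.5289, 0.0097, 0.2531]
orientation: [-50.7, 89.9, 17.6]
force: [-0.1, 0.1, -1.0]
opening: 0.0537
clock: 12.32
tool_pos: [0.529, 0.0097, 0.2498]
orientation: [-51.5, 89.9, 16.7]
force: [0.3, -1.1, -0.3]
opening: 0.0534
clock: 12.45
tool_pos: [0.5289, 0.0097, 0.2476]
orientation: [-53.0, 89.9, 15.3]
force: [-0.4, -0.1, 0.1]
opening: 0.0536
clock: 12.58
tool_pos: [0.529, 0.0097, 0.2463]
orientation: [-72.4, 89.9, -4.1]
force: [-8.6, 2.4, 25.1]
opening: 0.0536
clk 12.57 grasp [0.5292 0.0097 0.0873] jaw ang 158.3 tilt [ 0.0012 -0.0001] open 0.0536 F [-8.6  2.4 25.1] q6 -44.1
tcp shift (tool axes) [-0.0002  0.0006 -0.0005] rotvec [0.08 0.02 0.07]
tool y [-0.929  0.37  -0.001] z [0.37  0.929 0.   ]
```

Contact with the sleeve's lower end at 60 mm: seated on the face. I'll release and rise.

```bash
python3 -m inch '[-0.001,0,0,0,0,0,0.0876,0,0,0,0,0,0,0.0876,0,0,0,0,0,0,0.0876,-0.02,0,0,0,0,0,0.0876,-0.04,0,0,0,0,0,0.0876,-0.035,0,0,0,0,0,0.0876,0,0,0,0,0,0,0.0876]'
python3 - <<'E'
from m2 import *
goto((.502,-.231,.185),-38)
goto((.502,-.231,.185),52)
E
```

```text
clock: 13.45
tool_pos: [0.5293, 0.0099, 0.345]
orientation: [-70.4, 89.9, -2.1]
force: [-0.0, -0.4, -0.5]
opening: 0.0877
clk 13.45 grasp [0.5296 0.0099 0.186 ] jaw ang 158.3 tilt [ 0.0018 -0.0001] open 0.0877 F [-0.  -0.4 -0.5] q6 -44.1
tcp shift (tool axes) [ 0.001  -0.0638 -0.234 ] rotvec [16.29  0.05  0.09]
tool y [-0.929  0.37  -0.002] z [0.37  0.929 0.001]
clk 13.45 grasp [0.5296 0.0099 0.186 ] jaw ang 158.3 tilt [ 0.0018 -0.0001] open 0.0877 F [-0.  -0.4 -0.5] q6 -44.1
tcp shift (tool axes) [ 0.001  -0.0638 -0.234 ] rotvec [-7.371e+01 -3.000e-02  1.100e-01]
tool y [-0.929  0.37  -0.002] z [0.37  0.929 0.001]
```

```bash
python3 -m inch '[0,-0.0105,-0.039,0,0,0,0.0876,0,-0.0105,-0.039,0,0,0,0.0876,0,-0.0105,-0.039,0,0,0,0.0876,0,-0.0105,-0.039,0,0,0,0.0876,0,-0.0105,-0.039,0,0,0,0.0876,0,-0.0105,-0.032,0,0,0,0.0876,0,0,0,8,0,0,0.0876,0,0,0,8,0,0,0.0876,0,0,0,0,0,0,0.0876]'
python3 - <<'E'
from m2 import *
goto((.502,-.231,.11),-38)
a=snap('top','top4.png');b=snap('scene','scene4.png');np.savez('top4.npz',**a);np.savez('scene4.npz',**b)
cv2.imwrite('pics/e5.png',np.hstack([crop(a,200,260,155,215,6),crop(b,200,260,160,220,6)]))
E
```

```text
clock: 14.58
tool_pos: [0.5013, -0.2314, 0.3369]
orientation: [107.2, 89.6, 159.1]
force: [0.2, 0.3, 0.1]
opening: 0.0876
clk 14.57 grasp [ 0.5002 -0.231   0.1779] jaw ang 141.9 tilt [-0.0066  0.0025] open 0.0876 F [0.2 0.3 0.1] q6 -33.5
tcp shift (tool axes) [ 0.0679 -0.0008  0.0009] rotvec [-0.1  -0.12 -0.39]
tool y [-0.787  0.617  0.007] z [ 0.617  0.787 -0.002]
```

View pics/e5.png

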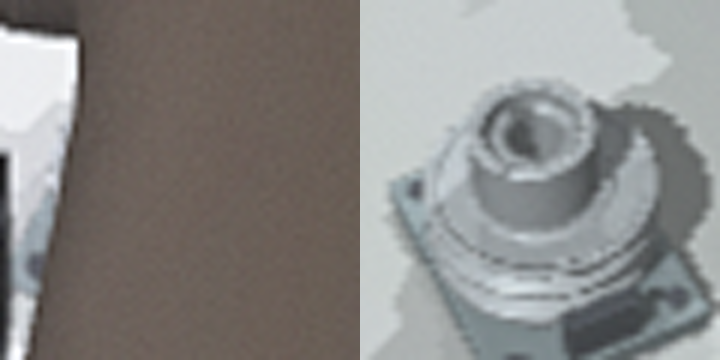

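View pics/scene4.png

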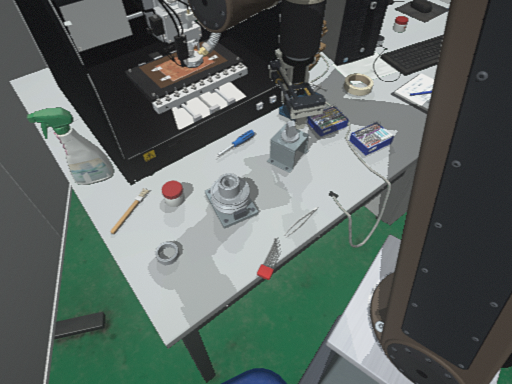

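View pics/top4.png

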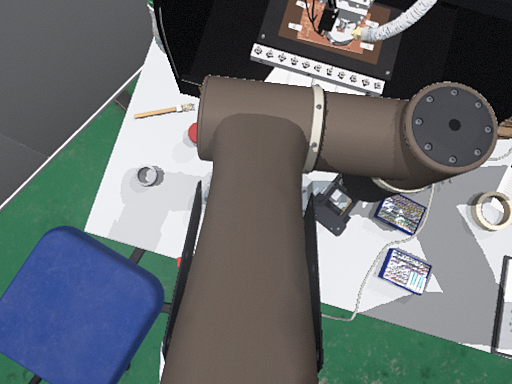

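The sleeve is seated round the spigot, and the jaws are over the shaft. I'll descend to the head.

```bash
python3 -m inch '[0.01,-0.001,0.001,0,-0.1,-0.4,0.0876,0.02,0,0,0,0,0,0.0876,0.02,0,0,0,0,0,0.0876,0.009,0,0,0,0,0,0.0876,0,0,0,0,0,0,0.0876]'
python3 - <<'E'
from m2 import *
goto((.502,-.231,.111),-38)
E
```

```text
clock: 15.3
tool_pos: [0.503, -0.2299, 0.2745]
orientation: [-83.2, 89.9, -30.7]
force: [0.1, -0.1, 0.0]
opening: 0.0878
clk 15.3 grasp [ 0.5032 -0.23    0.1155] jaw ang 142.6 tilt [ 0.0012 -0.0007] open 0.0878 F [ 0.1 -0.1  0. ] q6 -33.2
tcp shift (tool axes) [ 0.0045  0.0001 -0.0015] rotvec [0.58 0.01 0.08]
tool y [-0.794  0.608 -0.001] z [0.608 0.794 0.   ]
```

```bash
python3 -m inch '[0.0045,0,-0.001,0.5,0,0,0.0876,0,0,0,0,0,0,0.0,0,0,0,0,0,0,0.0,0,0,0,0,0,0,0.0,0,0,0,0,0,0,0.0,0,0,0,0,0,0,0.0,0,0,0,0,0,0,0.0]'
python3 - <<'E'
from m2 import *
goto((.502,-.231,.111),-38)
E
```

```text
clock: 16.18
tool_pos: [0.5032, -0.2308, 0.2719]
orientation: [-67.8, 89.7, -15.7]
force: [-0.1, -0.2, 0.7]
opening: 0.0332
clk 16.18 grasp [ 0.504  -0.2311  0.1129] jaw ang 142.1 tilt [ 0.005  -0.0014] open 0.0332 F [-0.1 -0.2  0.7] q6 -33.6
tcp shift (tool axes) [ 0.0019  0.0008 -0.0008] rotvec [0.11 0.11 0.28]
tool y [-0.789  0.614 -0.005] z [0.614 0.789 0.002]
```

```bash
python3 -m inch '[0,0,0,0,0,0,0.0,0,0,0,0,0,0,0.0]';python3 -m inch '[0,0,0,0,0,0,0.0]'
python3 - <<'E'
from m2 import *
goto((.502,-.231,.111),-38)
E
```

```text
clock: 16.42
tool_pos: [0.5031, -0.2308, 0.2719]
orientation: [-67.5, 89.7, -15.4]
force: [-0.6, 0.4, 0.9]
opening: 0.0218
clock: 16.55
tool_pos: [0.5031, -0.2308, 0.2719]
orientation: [-68.1, 89.7, -16.0]
force: [-0.7, -1.2, 1.2]
opening: 0.0215
clk 16.55 grasp [ 0.5038 -0.2311  0.1129] jaw ang 142.1 tilt [ 0.0048 -0.0014] open 0.0215 F [-0.7 -1.2  1.2] q6 -33.6
tcp shift (tool axes) [ 0.0019  0.0008 -0.0008] rotvec [0.1  0.11 0.26]
tool y [-0.789  0.614 -0.005] z [0.614 0.789 0.002]
```

```bash
python3 -m inch '[0,0,0,0,0,0,0.06,0,0,0,0,0,0,0.06,0,0,0,0,0,0,0.06,0,0,0,-10,0,0,0.06,0,0,0,-10,0,0,0.06,0,0,0,-10,0,0,0.06,0,0,0,-10,0,0,0.06,0,0,0,-10,0,0,0.06,0,0,0,-10,0,0,0.06,0,0,0,-10,0,0,0.06,0,0,0,-10,0,0,0.06,0,0,0,-7,0,0,0.06,0,0,0,0,0,0,0.06]'
python3 - <<'E'
from m2 import *
goto((.5038,-.2311,.111),52.1)
E
```

```text
clock: 18.18
tool_pos: [0.5031, -0.2309, 0.2716]
orientation: [-159.1, 89.7, -17.2]
force: [0.3, 0.8, 0.1]
opening: 0.0599
clk 18.18 grasp [ 0.5039 -0.2312  0.1126] jaw ang -128.1 tilt [ 0.0046 -0.0014] open 0.0599 F [0.3 0.8 0.1] q6 56.2
tcp shift (tool axes) [ 0.0016 -0.0003 -0.0006] rotvec [-0.2  -0.26  0.1 ]
tool y [-0.617 -0.787 -0.002] z [-0.787  0.617 -0.005]
```

```bash
python3 -m inch '[0.001,0,0,-0.2,-0.2,0.1,0.06,0,0,0,0,0,0,0.0,0,0,0,0,0,0,0.0,0,0,0,0,0,0,0.0,0,0,0,0,0,0,0.0,0,0,0,0,0,0,0]'
python3 - <<'E'
from m2 import *
goto((.5038,-.2311,.111),52.1)
E
```

```text
clock: 18.92
tool_pos: [0.503, -0.231, 0.2704]
orientation: [136.2, 90.0, -82.1]
force: [-0.8, -0.8, -0.1]
opening: 0.0216
clk 18.93 grasp [ 0.503  -0.2311  0.1114] jaw ang -128.3 tilt [ 0.0001 -0.0007] open 0.0216 F [-0.8 -0.8 -0.1] q6 56.1
tcp shift (tool axes) [ 0.0004 -0.0004 -0.0007] rotvec [-0.35 -0.03 -0.03]
tool y [-0.619 -0.785  0.   ] z [-0.785  0.619 -0.   ]
```

```bash
python3 -m inch '[-0.03,0,0,0,0,0,0,-0.04,0,0,0,0,0,0,-0.04,0,0,0,0,0,0,0,0,0,0,0,0,0]'
python3 - <<'E'
from m2 import *
t=dict(np.load('top0.npz'));c=dict(np.load('scene0.npz'))
for n,s,cc in(('top',t,(.5248,.004)),('scene',c,(.5215,.0095))):
    for r in (.013,.0145,.0155,.0165,.0175):
        a,p=prof(s,cc,r-.0003,r+.0003,.092); i=(a>=-60)&(a<=45); print(n,r,p[i].astype(int))
# base plate outline from top depth
k,h=band(t,(.526,.005),.09,.007,.2,.015)
print(cv2.minAreaRect((h*1000).astype(np.float32)))
goto((.5278,.008,.225),52)
b=snap('scene');cv2.imwrite('pics/e6.png',crop(b,250,370,40,160,6))
E
```

```text
clock: 19.42
tool_pos: [0.5021, -0.2306, 0.3809]
orientation: [23.3, 89.7, 164.9]
force: [-0.1, -0.3, -3.3]
opening: 0.0223
top 0.013 [191 191 194 196 182 161 132 101  72  71  72  71  71  72  72  69  67  70
  73  74  73  74]
top 0.0145 [180 192 197 201 204 177 144 110  81  69  67  66  67  83 100 102  96  86
  77  78  78  79]
top 0.0155 [165 174 187 194 191 187 148 114  86  69  67  66  68  93 121 127 124 111
 100  89  88  91]
top 0.0165 [150 151 163 176 176 175 145 113  94  84  77  70  73 107 143 150 147 134
 124 113 106 105]
top 0.0175 [139 136 138 153 157 152 137 127 119 107  90  76  81 120 163 172 168 155
 148 142 135 126]
scene 0.013 [154 151 146 137 128 120 113 108 102  95  89  84  82  84  85  83  80  79
  82  84  89  95]
scene 0.0145 [175 175 172 159 145 127 112 106 100  97  91  89  96  98  96  98  97  96
 102 107 115 124]
scene 0.0155 [188 191 190 175 156 131 114 106 102 100  95 100 108 111 112 113 112 110
 118 126 133 142]
scene 0.0165 [196 200 200 186 165 133 115 105 103 103 103 109 121 126 128 128 129 129
 138 147 154 159]
scene 0.0175 [196 199 199 185 164 134 116 104 104 105 109 116 132 142 143 143 146 150
 159 167 171 173]
((526.8980712890625, 6.384498596191406), (107.00088500976562, 133.1107940673828), 63.80202102661133)
clk 19.43 grasp [ 0.5013 -0.2304  0.2219] jaw ang -128.3 tilt [-0.0053  0.0014] open 0.0223 F [-0.1 -0.3 -3.3] q6 56.1
tcp shift (tool axes) [-0.0029 -0.2031  0.1278] rotvec [-0.33  0.29 -0.12]
tool y [-0.62  -0.784  0.002] z [-0.784  0.62   0.005]
```

View pics/e6.png

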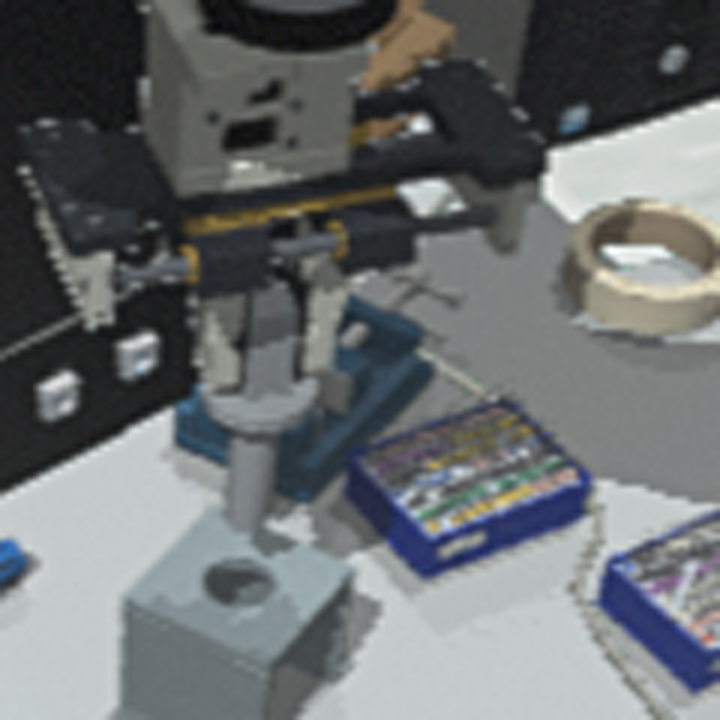

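The shaft hangs clear in the jaws. The keyway is at about −12° to −20° in world and the lug is at −38°. I'll carry the shaft over the spigot.

```bash
python3 -m inch '[-0.003,-0.032,0.02,0,0,0,0,-0.002,-0.032,0.02,0,0,0,0,-0.001,-0.032,0.02,0,0,0,0,-0.001,-0.032,0.02,0,0,0,0,0,-0.032,0.02,0,0,0,0,0,-0.032,0.02,0,0,0,0,0,0,0,0,0,0,0,0,0,0,0,0,0,0]'
python3 - <<'E'
from m2 import *
goto((.5278,.008,.225),62)
E
```

```text
clock: 20.48
tool_pos: [0.5231, 0.0014, 0.3721]
orientation: [32.9, 88.2, 174.3]
force: [-0.1, -0.6, -3.1]
opening: 0.0219
clk 20.48 grasp [0.5182 0.0019 0.2132] jaw ang -128.6 tilt [-0.031   0.0031] open 0.0219 F [-0.1 -0.6 -3.1] q6 30.5
tcp shift (tool axes) [-0.012  -0.0079  0.0008] rotvec [-10.62   1.58  -0.83]
tool y [-0.624 -0.781  0.017] z [-0.781  0.624  0.026]
```

```bash
python3 -m inch '[-0.002,-0.006,0,0,1.6,-0.8,0,0,0,0,0,0,0,0]'
python3 - <<'E'
from m2 import *
goto((.5278,.008,.215),62)
E
```

```text
clock: 20.72
tool_pos: [0.5269, 0.0051, 0.3731]
orientation: [129.1, 89.7, -89.6]
force: [-0.8, -0.5, -3.4]
opening: 0.022
clk 20.73 grasp [0.5269 0.0044 0.2141] jaw ang -128.7 tilt [ 0.     -0.0045] open 0.022 F [-0.8 -0.5 -3.4] q6 29.1
tcp shift (tool axes) [-0.0009 -0.0028  0.0011] rotvec [-10.72  -0.14  -0.21]
tool y [-0.626 -0.78   0.003] z [-0.78   0.625 -0.003]
```

```bash
python3 -m inch '[0,-0.003,0.001,-9,-0.1,-0.2,0,0,0,0,0,0,0,0,0,0,0,0,0,0,0]'
python3 - <<'E'
from m2 import *
goto((.5278,.008,.2),62)
b=snap('scene');cv2.imwrite('pics/e7.png',crop(b,180,290,90,200,6))
E
```

```text
clock: 21.1
tool_pos: [0.5276, 0.0068, 0.3731]
orientation: [158.2, 90.0, -51.7]
force: [0.7, 0.4, -2.9]
opening: 0.022
clk 21.1 grasp [0.5277 0.0067 0.2141] jaw ang -119.9 tilt [ 0.0005 -0.0007] open 0.022 F [ 0.7  0.4 -2.9] q6 38.0
tcp shift (tool axes) [ 0.0141 -0.0012  0.0004] rotvec [-1.88 -0.04 -0.02]
tool y [-0.498 -0.867  0.   ] z [-0.867  0.498 -0.001]
```

View pics/e7.png

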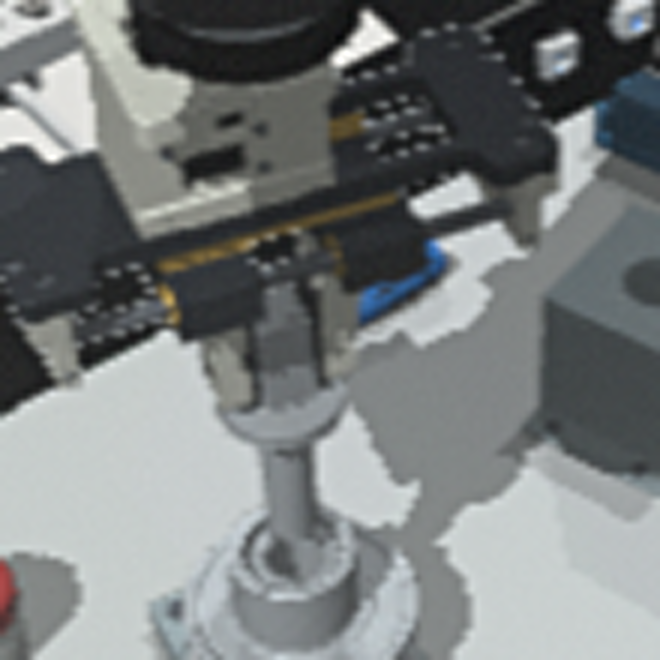

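The shaft end is over the bore mouth. I'll lower it gently.

```bash
python3 -m inch '[0.006,-0.001,0,0,0,0,0,0.006,0,0,0,0,0,0]';python3 -m inch '[0.004,0,0,0,0,0,0]';python3 -m inch '[0.004,0,0,0,0,0,0]'
python3 - <<'E'
from m2 import *
goto((.5278,.008,.178),62)
E
```

```text
clock: 21.4
tool_pos: [0.5281, 0.0075, 0.3607]
orientation: [-164.4, 89.9, -14.4]
force: [0.5, 1.2, -2.1]
opening: 0.0219
clock: 21.52
tool_pos: [0.528, 0.0075, 0.356]
orientation: [169.5, 89.9, -40.5]
force: [0.1, 0.1, -2.9]
opening: 0.0218
clock: 21.65
tool_pos: [0.528, 0.0075, 0.3516]
orientation: [149.4, 90.0, -60.6]
force: [0.2, 0.5, -3.6]
opening: 0.0219
clk 21.65 grasp [0.5281 0.0074 0.1926] jaw ang -120.0 tilt [ 0.0004 -0.0007] open 0.0219 F [ 0.2  0.5 -3.6] q6 37.8
tcp shift (tool axes) [ 0.0146 -0.0003  0.0004] rotvec [-2.05 -0.04 -0.02]
tool y [-0.501 -0.866  0.   ] z [-0.866  0.501 -0.001]
```

```bash
python3 -m inch '[0.006,0,0,0,0,0,0,0.005,0,0,0,0,0,0]';python3 -m inch '[0.003,0,0,0,0,0,0]';python3 -m inch '[0.003,0,0,0,0,0,0]';python3 -m inch '[0.002,0,0,0,0,0,0]'
python3 - <<'E'
from m2 import *
goto((.5278,.008,.178),62)
E
```

```text
clock: 21.9
tool_pos: [0.528, 0.0075, 0.3398]
orientation: [141.1, 90.0, -68.9]
force: [0.0, -0.0, -3.8]
opening: 0.0218
clock: 22.02
tool_pos: [0.528, 0.0075, 0.3363]
orientation: [114.4, 89.9, -95.7]
force: [-0.5, 0.3, -2.5]
opening: 0.0221
clock: 22.15
tool_pos: [0.528, 0.0075, 0.3331]
orientation: [115.4, 89.9, -94.7]
force: [0.5, -0.4, -2.0]
opening: 0.0219
clock: 22.28
tool_pos: [0.528, 0.0075, 0.331]
orientation: [116.3, 89.9, -93.8]
force: [0.3, -0.0, -2.9]
opening: 0.0221
clk 22.27 grasp [0.528  0.0073 0.172 ] jaw ang -120.1 tilt [-0.0001 -0.0009] open 0.0221 F [ 0.3 -0.  -2.9] q6 37.8
tcp shift (tool axes) [-0.006  -0.0003  0.0005] rotvec [-2.05 -0.02 -0.05]
tool y [-0.501 -0.866  0.001] z [-0.866  0.501 -0.   ]
```

```bash
for i in 1 ; do python3 -m inch '[0.002,0,0,0,0,0,0]';python3 -m inch '[0.002,0,0,0,0,0,0]';python3 -m inch '[0.002,0,0,0,0,0,0]';python3 -m inch '[0.002,0,0,0,0,0,0]';done
python3 - <<'E'
from m2 import *
goto((.5278,.008,.178),62)
E
```

```text
clock: 22.4
tool_pos: [0.5281, 0.0075, 0.329]
orientation: [130.6, 89.9, -79.4]
force: [-0.0, -0.0, -2.9]
opening: 0.0216
clock: 22.52
tool_pos: [0.5281, 0.0075, 0.3269]
orientation: [141.8, 89.9, -68.3]
force: [-0.5, -1.0, -1.8]
opening: 0.0219
clock: 22.65
tool_pos: [0.5281, 0.0075, 0.3248]
orientation: [150.8, 89.9, -59.2]
force: [-1.0, 0.5, -2.8]
opening: 0.0218
clock: 22.78
tool_pos: [0.5282, 0.0075, 0.3227]
orientation: [155.6, 89.9, -54.4]
force: [-0.1, 1.0, -3.9]
opening: 0.0219
clk 22.77 grasp [0.5283 0.0074 0.1637] jaw ang -120.0 tilt [ 0.0006 -0.0008] open 0.0219 F [-0.1  1.  -3.9] q6 37.8
tcp shift (tool axes) [-0.0143 -0.0002  0.0005] rotvec [-2.05 -0.05 -0.02]
tool y [-0.501 -0.866  0.   ] z [-0.866  0.501 -0.001]
```

The key has already entered: the collar would be at 130 mm, below the 141 mm stop, with no force. That fits a keyway at about −26°, in line with the base plate. I'll centre the yaw a little and continue.

```bash
python3 -m inch '[0.003,0,0,-2.5,0,0,0]';python3 -m inch '[0.005,0,0,0,0,0,0,0.005,0,0,0,0,0,0]';python3 -m inch '[0.005,0,0,0,0,0,0]';python3 -m inch '[0.004,0,0,0,0,0,0]'
python3 - <<'E'
from m2 import *
o=ctrl.get_obs();print(o['moment'])
goto((.5278,.008,.1294),64)
b=snap('scene');cv2.imwrite('pics/e8.png',crop(b,180,290,90,200,6))
E
```

```text
clock: 22.9
tool_pos: [0.5282, 0.0075, 0.3197]
orientation: [167.2, 89.9, -40.3]
force: [0.3, -0.4, -2.9]
opening: 0.0219
clock: 23.15
tool_pos: [0.5282, 0.0075, 0.3092]
orientation: [172.7, 89.9, -34.9]
force: [-0.5, -0.7, -2.6]
opening: 0.022
clock: 23.28
tool_pos: [0.5282, 0.0075, 0.3038]
orientation: [167.3, 89.9, -40.3]
force: [0.6, -0.4, -2.8]
opening: 0.0221
clock: 23.4
tool_pos: [0.5282, 0.0075, 0.2993]
orientation: [160.1, 89.9, -47.5]
force: [0.1, -0.4, -3.6]
opening: 0.0217
[ 0.00240166  0.02028154 -0.00993064]
clk 23.4 grasp [0.5283 0.0074 0.1403] jaw ang -117.6 tilt [ 0.0007 -0.0007] open 0.0217 F [ 0.1 -0.4 -3.6] q6 40.2
tcp shift (tool axes) [ 0.0109 -0.0003  0.0006] rotvec [-1.61 -0.05 -0.02]
tool y [-0.463 -0.886  0.   ] z [-0.886  0.463 -0.001]
```

View pics/e8.png

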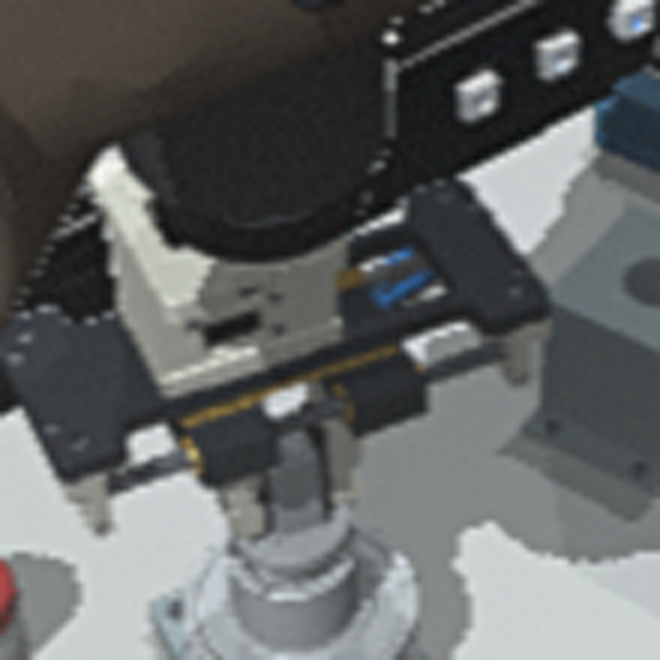

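The shaft is deep in the bore with about 11 mm to go, and the pad is about to be met. I'll push on.

```bash
python3 -m inch '[0.003,0,0,0,0,0,0]';python3 -m inch '[0.003,0,0,0,0,0,0]';python3 -m inch '[0.003,0,0,0,0,0,0]';python3 -m inch '[0.002,0,0,0,0,0,0]'
python3 - <<'E'
from m2 import *
goto((.5278,.008,.1294),64)
E
```

```text
clock: 23.58
tool_pos: [0.5282, 0.0075, 0.2962]
orientation: [141.0, 89.9, -66.6]
force: [-1.1, 0.5, 3.8]
opening: 0.0223
clock: 23.7
tool_pos: [0.5282, 0.0075, 0.2936]
orientation: [149.3, 89.9, -58.3]
force: [-2.8, 0.6, 4.8]
opening: 0.022
clock: 23.82
tool_pos: [0.5282, 0.0075, 0.2909]
orientation: [157.6, 89.9, -50.0]
force: [-2.6, 0.5, 5.1]
opening: 0.0219
clock: 23.95
tool_pos: [0.5281, 0.0075, 0.2893]
orientation: [164.7, 89.9, -42.8]
force: [-3.3, 1.1, 6.7]
opening: 0.0218
clk 23.95 grasp [0.5283 0.0073 0.1303] jaw ang -117.6 tilt [ 0.0012 -0.0012] open 0.0218 F [-3.3  1.1  6.7] q6 40.2
tcp shift (tool axes) [ 0.0009 -0.0003  0.0006] rotvec [-1.58 -0.09 -0.03]
tool y [-0.463 -0.886  0.   ] z [-0.886  0.463 -0.002]
```

```bash
python3 -m inch '[0.002,0,0,0,0,0,0]';python3 -m inch '[0.002,0,0,0,0,0,0]'
python3 - <<'E'
from m2 import *
goto((.5278,.008,.1294),64)
E
```

```text
clock: 24.08
tool_pos: [0.5282, 0.0074, 0.2883]
orientation: [167.4, 89.9, -40.1]
force: [-9.7, 2.4, 21.3]
opening: 0.0219
clock: 24.2
tool_pos: [0.5282, 0.0075, 0.2883]
orientation: [172.9, 89.8, -34.6]
force: [-12.0, 1.7, 26.7]
opening: 0.0217
clk 24.2 grasp [0.5286 0.0072 0.1293] jaw ang -117.5 tilt [ 0.0026 -0.0018] open 0.0217 F [-12.    1.7  26.7] q6 40.2
tcp shift (tool axes) [-0.0001 -0.0003  0.0006] rotvec [-1.51 -0.18 -0.03]
tool y [-0.462 -0.887  0.   ] z [-0.887  0.462 -0.003]
```

A hard stop at exactly the home height: grasp z 0.1293 against 0.1294 expected. I'll verify by camera while the push is held.

Run:
```python
from m2 import *
b=snap('scene','s9.png');cv2.imwrite('pics/e9.png',crop(b,180,290,100,210,6))
a=snap('top')
o=ctrl.get_obs();print(o['clock'],np.round(o['force'],1),np.round(o['moment'],2),np.round(o['tool_pos'],4),o['opening'])
P=cloud(b)
try:
    k,h=band(b,(.55,.215),.04,.014,.03,.02);print('short',circ(h))
except Exception as e: print(e)
```

```text
24.3 [-9.8  0.3 19.6] [ 0.59  3.67 -0.03] [0.5282 0.0074 0.2883] 0.021864368002871535
short (array([0.54620283, 0.21883335]), np.float64(0.026625188514376966))
```

View pics/e9.png

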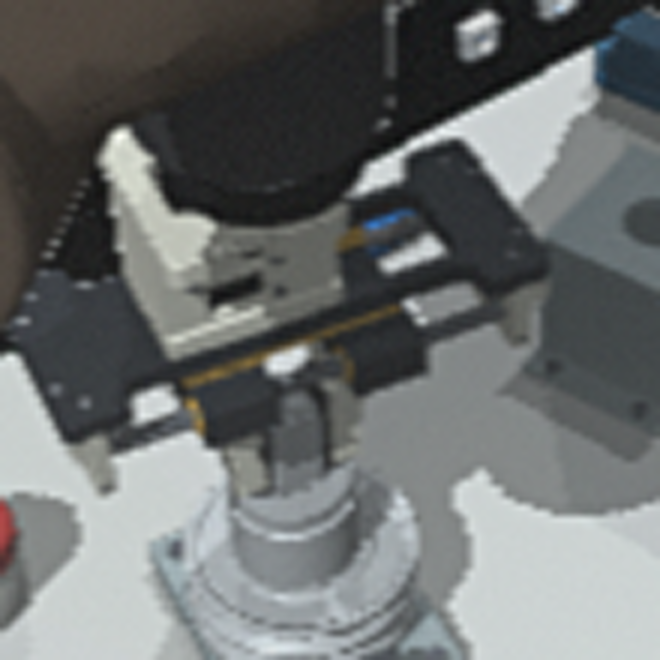

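View pics/s9.png

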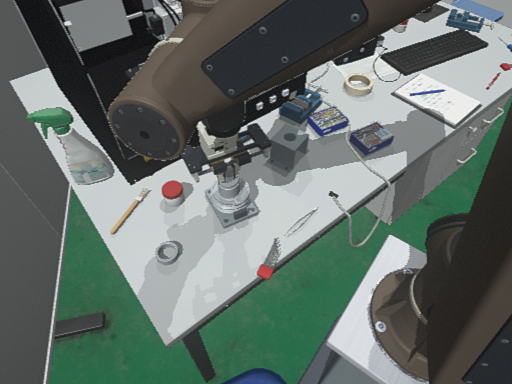

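The collar sits on the sleeve at about pixel (228,180), and the short sleeve is where it was. One more firm push, then I'll hand in.

```bash
python3 -m inch '[0.0025,0,0,0,0,0,0]'
python3 - <<'E'
from m2 import *
goto((.5278,.008,.1294),62)
for i in range(3): snap('top'); o=ctrl.get_obs();print(o['clock'],np.round(o['force'],1),np.round(o['tool_pos'],4))
E
```

```text
clock: 24.42
tool_pos: [0.5281, 0.0074, 0.2883]
orientation: [-179.1, 89.7, -26.6]
force: [-12.5, 2.5, 27.8]
opening: 0.0214
clk 24.43 grasp [0.5287 0.0071 0.1293] jaw ang -117.5 tilt [ 0.004 -0.002] open 0.0214 F [-12.5   2.5  27.8] q6 40.2
tcp shift (tool axes) [-0.0001 -0.0004  0.0005] rotvec [ 0.53 -0.26  0.01]
tool y [-0.461 -0.887 -0.   ] z [-0.887  0.461 -0.004]
24.475 [-11.5   1.9  24.5] [0.528  0.0074 0.2883]
24.525 [-11.    2.   25.5] [0.528  0.0074 0.2883]
24.575 [-10.8   2.1  24.7] [0.528  0.0074 0.2883]
```

The force is steady at about 25 N and nothing is moving. Handing in.

Run:
```python
from h import *
print(ctrl.close_job()); o=ctrl.get_obs();print(o['clock'],np.round(o['force'],1),np.round(o['tool_pos'],4),o['opening'])
```

```text
the job is handed in; nothing more can be done
None
the job is handed in; nothing more can be done
```

The job is done and handed in at about 24.6 s of the 58 s allowed. The tall sleeve sits on the pulley face. The keyed shaft is fully home, and the arm is still gripping it by its square head and pressing down.

- **Sleeve:** it met the pulley face with its lower end at about 60 mm, and the pictures show it seated round the spigot. The short sleeve reads at the same place as at the start, to within 0.3 mm.
- **Shaft:** the key dropped into the keyway at the first angle I tried, so no turning search was needed. It then pushed against the spring pad and stopped hard with the collar at about 96 mm, the expected home height.
- **Last state:** the push held steady at about 25 N with no movement. The gripper reads 21.4 mm across the 22 mm head.

Four checks disagreed or were not clean:
- **Facing direction:** the pictures show the keyway and the shaft's key facing away from the robot, not toward it as the task says. I followed the pictures.
- **Keyway angle:** my image readings gave −12° to −20°, but the key went in at about −30°, which is closer to the −26° line of the base plate.
- **Cameras:** the two views differed by about 6 mm. I corrected both using the sleeve held at a known place.
- **Side load:** about 11 N of sideways force remains in the final press.

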